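Build the two-platter disk stack on the spindle and cover it

TASK

Build up the disk stack on the assembly spindle: one platter down on the hub's flange, then the plain narrow spacer ring, then the second platter, then the thick clamp with the screw holes, each slipped over the tapered hub and lying flat on the part below. Then stand the clear dust dome over the finished stack, flat on the spindle's round base plate. Do not shift the open hard drive, the black rubber ring or the steel screw lid.

Things in the scene. Friction and masses are not known exactly. Their poses are not given: they have to be found in the camera images.
- spindle_seat (a point): Target: centre of the flat 38 mm flange of the fixed assembly spindle, on its upright axis, 30 mm above the bench. The grey round base plate, 116 mm across, has its top 22 mm below this point. From the flange the polished hub, 22.6 mm thick, rises 14 mm straight, then tapers over 10 mm to a 12 mm flat nose, 24 mm above this point. z is up.
- platter_a: Bright metal platter: flat ring 65 mm across, 2 mm thick, 25 mm bore. Origin at the centre of its underside, z up. It starts loose on a fixed black rest (50 mm foot 5 mm high, 37 mm column, 16 mm boss rising 6 mm through the bore), its underside 14 mm above the bench and its edge free all round. The platters are alike: either may go first.
- platter_b: The second platter, the same in every way as platter_a, on a rest of its own.
- spacer: Plain narrow dark grey steel spacer ring, 34 mm across, 25 mm bore, 6 mm high, loose on the bench. Origin at the centre of its underside, z up.
- clamp: Thick aluminium disk clamp, a ring 47 mm across with a 25 mm bore and six small dark screw holes in its top, 9 mm high, loose on the bench, lying the right way up. Origin at the centre of its underside, z up.
- dome: Clear plastic dust dome with a pale foot rim, open underneath, on the bench: 93 mm across, 86 mm inside, 49 mm inner height. A black knob on its top, 22 mm in diameter, spans from 62 to 77 mm above the foot. Origin at the centre of its open foot, z up. A 0.5 m tall microscope stands fixed on the bench beside the work (x from 0.50 m, y from -0.18 to 0.08): keep clear of it.
- drive: Bystander: opened 3.5 inch hard drive, 108 x 147 x 26 mm, with one big platter in it. Origin at the centre of its underside. Leave alone.
- rubber_ring: Bystander: black rubber eyepiece ring, 41 mm across, 11 mm high. Origin at the centre of its underside. Leave alone.
- screw_lid: Bystander: round steel screw lid without a hole, ribbed edge, 46 mm across, 14 mm high. Origin at the centre of its underside. Leave alone.

How it is judged:
By the outcome, as a careful person would: the job done as asked, in the order asked, and still so for the second after the job is handed in, with the robot touching nothing.
It also fails if it takes over 109 s, if anything falls off the work surface, if the arm or the gripper's body presses on something with over 40 N, if the wrist force passes 120 N, or if a joint passes its speed limit or range.

ROBOT

A 6-joint arm with a two-finger parallel gripper is mounted at the origin on a cart in front of the work surface, level with it; the furniture and walls round the work are solid. World frame = base frame: x ahead of the robot, y to its left, z up, the work surface at z = 0. Lengths are in mm, angles in rad, forces in N, time in s.
With the tool pointing down it reaches from about 400 to 925 mm from the base axis. Payload 12.5 kg.
Tool frame: the origin (TCP) lies midway between the tips of the shut fingers; the grasp point (between the pads) lies 19 mm behind it (env.pinch_z is the z of the grasp point in the tool frame, in mm); z points along the fingers, y is the line along which they close (so a half turn about z gives the same grasp; the last joint's range is limited). The gripper opens to 95 mm and grips with 3 to 60 N. Pads are 20 mm wide; open, the fingers measure 119 mm over their backs; the gripper's body (75 mm by 180 mm) begins 59 mm behind the grasp point.
Start: joints at [1.123, 0.491, 1.559, -0, 1.092, -0.106], TCP at [209.474, 588.87, 214.661] pointing down, gripper open.
Joint ranges: [-3.1, 3.1], [-0.84, 2.19], [0.05, 2.79], [-1.13, 4.28], [0.06, 2.93], [-2.69, 2.69]. Speed limits (rad/s): [2.22, 2.22, 2.79, 3.14, 3.14, 3.14].

INTERFACE

Orientations are given as [roll, pitch, yaw] about the fixed x, y, z axes, in that order (R = Rz(yaw) Ry(pitch) Rx(roll)).
In Python, from cell import env, eyes gives the robot as it stands.
- The arm moves only by the shell command python3 -m inch 'ROWS'. ROWS is JSON, a list of rows, each a list of 3 entries, a list of its own where there are three numbers: the shift along the tool's x, y, z in units of 60 mm (1.0 is 60 mm), then the turn about the tool's z in units of 5 degrees (1.0 is 5 degrees), then the closure, from -1 (fully open) to 1 (shut). In form: [[[tx, ty, tz], turn, claw], ...]. A call has exactly 10 rows; each row shifts and turns the commanded pose from where the row before left it, along the tool's axes as they then stand; what a row does not reach is not made up. A row lasts 1/8 s, in which the tool goes at most 62.5 mm and 10.7 degrees, less where a joint would pass 70% of its speed; a pose out of reach is approached as far as the arm can. A call is refused whole if a number of a shift passes 1 or a number of a turn 1, either way. A call with a gripper value outside its range is refused whole. The fingers move at their own pace and stop on an object; the grip force is fixed at half the most. Time passes only in rows, so rows that do not move let the fingers close, or fill a call up. It gives the time, the measured TCP pose, the force, the opening and the grip force at its end, in the units of the state.
- env.state(): the state, without advancing time (a new reading comes with each control period).
- eyes.read_camera(name): name is "scene" or "top" or "wrist"; returns a dict with "pixels" (384x512x3 uint8, red, green, blue), "fx", "fy", "cx", "cy" (pixels), "extrinsics" (4x4, takes a point from world to camera coordinates). Camera axes: x right, y down, z forward; pixel columns grow to the right and rows downward; lengths in mm; the calibration is good to about 2 mm. A picture is of the moment at which its call begins. There is no depth.
- env.job_done(): hands the job in; it is judged then, once.
Trained networks look in a picture, given as the dict that the camera call returned (one of the last four; its "shot" number tells which), for a name from the list of things; names that differ only in an ending like _2 or _b are one class to them, and where a whole thing is asked for, a point or a joint stands for the part that bears it (a point fixed in the world has none). Each returns a list of dicts, best first, with "score" (0 to 1); they miss things now and then, are a little off and sometimes report something else, mostly with a low value. They report only what shows in the picture. A call takes as long as a camera call.
- eyes.boxes_of(name, picture): "centre" ([row, column] in pixels, amid what is visible of it).
- eyes.cut_out(name, picture): "mask" (384x512 bool, what is visible of it) and "centre" ([row, column] in pixels, amid what is visible of it).
- eyes.spot_point(name, picture): "centre" ([row, column] in pixels: a listed point, or the origin of a listed thing).
The state is a dict: "t": time; "joints": joint angles; "qvel": joint speeds; "tau": joint torques, N m; "eef_pos": TCP position; "tcp_rot": TCP orientation; "ft_force": force on the tool from outside, world axes, zero at the start; "moment": the same for the moment, N m; "opening": opening from 0.0 (shut) to 1.0 (fully open); "grip_force": force on a finger pad.
Only numpy, scipy, OpenCV 4.12 (cv2) and the standard library are available. Lean on these libraries where they do the work, as an engineer would, in place of code of your own. Each camera call takes 0.05 s, during which the arm holds its last target. There are 200 camera calls.

## Working session

There is one attempt and no reset: what is moved stays moved. The work goes in short steps, Python scripts to look and compute and a shell command to move; the robot and the scene stay as the last step left them, time stands still between calls to the robot, and variables do not carry over. Pictures are saved under pics/ and viewed, at most 14 in all, crops included, and the job is handed in when it is done.

```bash
mkdir -p pics; ls; cat > h.py <<'E'
import numpy as np, cv2
from cell import env, eyes
def shot(n): return eyes.read_camera(n)
def save(p,name,crop=None,scale=1):
    im=p["pixels"][:,:,::-1]
    if crop: r0,r1,c0,c1=crop; im=im[r0:r1,c0:c1]
    cv2.imwrite("pics/"+name,cv2.resize(im,None,fx=scale,fy=scale))
def ray(p,rc):
    E=np.array(p["extrinsics"]);R,t=E[:3,:3],E[:3,3]
    d=R.T@np.array([(rc[1]-p["cx"])/p["fx"],(rc[0]-p["cy"])/p["fy"],1.]);return -R.T@t,d/np.linalg.norm(d)
def atz(p,rc,z):
    o,d=ray(p,rc);return o+d*(z-o[2])/d[2]
def tri(l):
    A=0;b=0
    for p,rc in l:
        o,d=ray(p,rc);M=np.eye(3)-np.outer(d,d);A=A+M;b=b+M@o
    return np.linalg.solve(A,b)
def proj(p,X):
    E=np.array(p["extrinsics"]);q=E[:3,:3]@np.array(X)+E[:3,3];return p["fy"]*q[1]/q[2]+p["cy"],p["fx"]*q[0]/q[2]+p["cx"]
E
python3 - <<'E'
from h import *
np.set_printoptions(precision=1,suppress=True)
print(env.state(), env.pinch_z)
P={n:shot(n) for n in("scene","top","wrist")}
for n in P:
    save(P[n],n+"0.png",scale=1.5); o,d=ray(P[n],(192,256)); print(n,o,d,P[n]["fx"])
for t in ["spindle_seat","platter_a","spacer","clamp","dome","drive","rubber_ring","screw_lid"]:
    for n in ("scene","top"):
        for r in eyes.spot_point(t,P[n])[:3]:
            print(t,n,round(r["score"],2),np.array(r["centre"]),atz(P[n],r["centre"],30 if t=="spindle_seat" else 14 if t=="platter_a" else 0))
E
```

```text
pics
{'t': 0.0, 'joints': array([ 1.1,  0.5,  1.6,  0. ,  1.1, -0.1]), 'qvel': array([-0.,  0., -0.,  0.,  0., -0.]), 'tau': array([ -0. , -61.3, -25.8,   0.1,   0. ,  -0. ]), 'eef_pos': array([209.3, 588.6, 214.1]), 'tcp_rot': array([-3.1, -0. ,  2.8]), 'ft_force': array([0.2, 0.1, 0. ]), 'moment': array([-0.1,  0. , -0. ]), 'grip_force': 0.0, 'opening': 1.0061141991490423} -18.8
scene [ -27.2 -408.9  736. ] [ 0.6  0.6 -0.6] 459.36064186538385
top [ 432.   204.4 1101.8] [ 0.1  0.  -1. ] 447.51327358370145
wrist [130.7 615.8 384.1] [ 0.3 -0.1 -1. ] 323.4511998514199
spindle_seat scene 0.62 [209.2 281.7] [610.2 157.6  30. ]
spindle_seat top 0.81 [184.2 282.1] [604.8 155.1  30. ]
platter_a scene 0.96 [271.3 246.8] [422.2  83.5  14. ]
platter_a scene 0.64 [203.4 166. ] [438.  392.7  14. ]
platter_a top 0.97 [261.  314.6] [419.8  80.3  14. ]
platter_a top 0.73 [250.7 188.1] [447.9 384.5  14. ]
spacer scene 0.66 [245.2 230.1] [459.6 178.1   0. ]
spacer top 0.37 [248.1 269.7] [452.  187.2   0. ]
clamp scene 0.54 [227.  198.6] [448.4 278.3   0. ]
clamp top 0.47 [248.2 222.7] [453.2 302.1   0. ]
dome scene 0.85 [195.  226.1] [578.2 324.6   0. ]
dome top 0.67 [196.4 212.9] [581.3 326.3   0. ]
dome top 0.4 [244.  269.4] [462.  187.7   0. ]
drive scene 0.75 [187.7 312.6] [760.6 183.9   0. ]
drive top 0.66 [123.8 269.6] [765.7 182.3   0. ]
rubber_ring scene 0.55 [321.7 263.2] [362.9 -23.5  -0. ]
rubber_ring top 0.49 [284.  353.8] [363.9 -13.8   0. ]
screw_lid scene 0.76 [184.5 174.8] [512.  457.9   0. ]
screw_lid top 0.81 [223.2 163.4] [516.2 448.6   0. ]
```

View pics/top0.png

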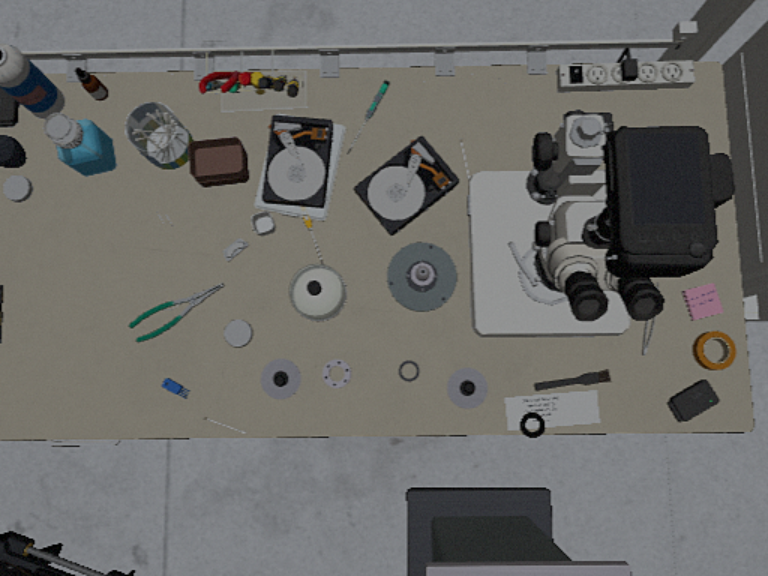

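View pics/scene0.png

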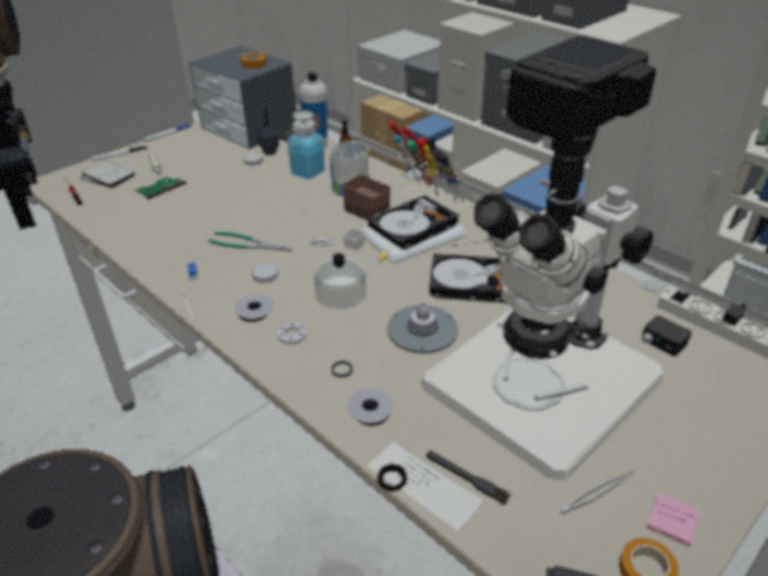

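Top view: spindle at (422,275)/1.5, platters at (468,388) and (281,379), spacer (409,371), clamp with holes (336,373), dome (317,291), rubber ring (532,424), lid (237,333). I'll move to the work with yaw at 90°, so the closing line runs along world x, clear of the microscope.

```bash
python3 -m inch '[[[-0.57,-0.4,0],1,-1],[[-0.59,-0.34,0],1,-1],[[-0.62,-0.28,0],1,-1],[[-0.64,-0.22,0],1,-1],[[-0.65,-0.16,0],1,-1],[[-0.66,-0.1,0],1,-1],[[-0.67,-0.04,0],1,-1],[[-0.68,0.02,0],1,-1],[[-0.68,0.08,0],1,-1],[[-0.67,0.14,0],1,-1]]'; python3 -m inch '[[[0,0,0],1,-1],[[0,0,0],1,-1],[[0,0,0],1,-1],[[0,0,0],1,-1],[[0,0,0],0,-1],[[0,0,0],0,-1],[[0,0,0],0,-1],[[0,0,0],0,-1],[[0,0,0],0,-1],[[0,0,0],0,-1]]'
python3 - <<'E'
from h import *
np.set_printoptions(precision=3,suppress=True)
s=env.state();print(s["t"],s["eef_pos"],s["tcp_rot"],s["joints"])
p=shot("wrist");save(p,"w1.png",scale=1.5);o,d=ray(p,(192,256));print(o,d)
for t in ["spindle_seat","platter_a","spacer","clamp","dome"]:
    for r in eyes.spot_point(t,p)[:3]: print(t,round(r["score"],2),np.array(r["centre"]),atz(p,r["centre"],30 if t=="spindle_seat" else 14 if t=="platter_a" else 0))
E
```

```text
t: 2.2
eef_pos: [452.7, 260.3, 214.8]
tcp_rot: [3.141, -0.0, 1.924]
ft_force: [0.5, 0.4, 0.4]
opening: 0.997
grip_force: 0.0
t: 3.45
eef_pos: [452.0, 261.4, 214.6]
tcp_rot: [3.142, -0.0, 1.578]
ft_force: [0.5, 0.7, 0.4]
opening: 1.001
grip_force: 0.0
3.45 [451.953 261.378 214.644] [ 3.142 -0.     1.578] [0.398 0.345 1.809 0.    0.987 0.39 ]
[451.085 343.771 384.59 ] [-0.003 -0.3   -0.954]
spindle_seat 0.56 [250.1 385.9] [608.662 159.424  30.   ]
platter_a 0.82 [293.5 235.6] [423.897  85.537  14.   ]
platter_a 0.68 [ 49.2 248.6] [441.177 385.412  14.   ]
spacer 0.87 [224.9 256.9] [451.482 178.432   0.   ]
clamp 0.88 [131.5 256.6] [450.231 297.546   0.   ]
clamp 0.43 [295.4 237.2] [425.045  72.751   0.   ]
dome 0.83 [107.6 370.9] [581.932 325.984   0.   ]
```

View pics/w1.png

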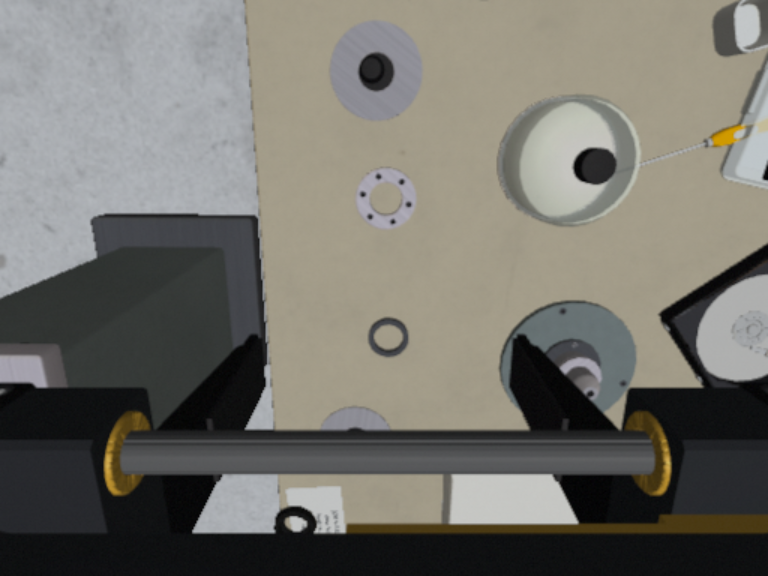

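The wrist view shows platter_b at (377,70)/1.5, clamp (386,198), spacer (388,337), platter_a (355,430, partly hidden), the dome knob at (595,165) and the spindle hub near (578,375), partly behind a finger. I'll take a second viewpoint and triangulate.

```bash
cat >> h.py <<'E'
def ell(p,name,near=None,k=0):
    out=[]
    for r in eyes.cut_out(name,p):
        m=r["mask"].astype(np.uint8); c,_=cv2.findContours(m,cv2.RETR_EXTERNAL,cv2.CHAIN_APPROX_NONE)
        c=max(c,key=cv2.contourArea)
        if len(c)<10: continue
        e=cv2.fitEllipse(cv2.convexHull(c)) if len(cv2.convexHull(c))>5 else cv2.fitEllipse(c)
        out.append((r["score"],(e[0][1],e[0][0]),e[1],m))
    return out
E
cat > m.py <<'E'
from h import *
import sys,pickle
np.set_printoptions(precision=1,suppress=True)
s=env.state();print(s["t"],s["eef_pos"],s["tcp_rot"])
p=shot("wrist");tag=sys.argv[1];D={"p":{k:v for k,v in p.items() if k!="pixels"}}
save(p,tag+".png",scale=1.5)
Z={"spindle_seat":30,"platter_a":16,"spacer":6,"clamp":9,"dome":0}
for t in sys.argv[2:] or Z:
    if t!="spindle_seat":
        for e in ell(p,t)[:3]: print(t,"ell %.2f"%e[0],np.array(e[1]),np.array(e[2]),atz(p,e[1],Z[t])); D.setdefault(t,[]).append(e[:3])
    for r in eyes.spot_point(t,p)[:2]: print(t,"pt %.2f"%r["score"],np.array(r["centre"]),atz(p,r["centre"],{"spindle_seat":30,"platter_a":14}.get(t,0)));D.setdefault(t+"_pt",[]).append(r["centre"])
pickle.dump(D,open(tag+".pkl","wb"))
E
python3 m.py w1b
python3 -m inch '[[[-0.38,0.2,0],0,-1],[[-0.38,0.2,0],0,-1],[[-0.38,0.2,0],0,-1],[[-0.38,0.2,0],0,-1],[[0,0,0],0,-1],[[0,0,0],0,-1],[[0,0,0],0,-1],[[0,0,0],0,-1],[[0,0,0],0,-1],[[0,0,0],0,-1]]'; python3 m.py w2
```

```text
3.75 [451.9 261.4 214.6] [-3.1 -0.   1.6]
spindle_seat pt 0.86 [251.3 384.4] [607.  157.8  30. ]
platter_a ell 0.93 [287.9 236.2] [35.5 45.3] [424.9  95.4  16. ]
platter_a ell 0.86 [ 46.5 249.6] [61.5 66.5] [442.3 387.8  16. ]
platter_a pt 0.88 [294.8 237. ] [425.7  83.5  14. ]
platter_a pt 0.61 [ 51.8 248.3] [440.9 382.9  14. ]
spacer ell 0.82 [224.  257.8] [25.1 27.5] [452.6 182.2   6. ]
spacer pt 0.87 [224.6 258.3] [453.3 178.9   0. ]
clamp ell 0.56 [131.4 256.4] [39.9 41.2] [450.  298.7   9. ]
clamp pt 0.72 [136.1 259.2] [453.4 292.2   0. ]
dome ell 0.75 [105.7 378.8] [87.3 96.9] [590.8 328.2   0. ]
dome pt 0.57 [107.6 372.2] [583.4 326.    0. ]
t: 5.5
eef_pos: [500.6, 170.7, 214.7]
tcp_rot: [3.142, -0.0, 1.578]
ft_force: [0.0, -1.0, -0.4]
opening: 1.004
grip_force: 0.0
5.5 [500.6 170.7 214.7] [ 3.1 -0.   1.6]
spindle_seat pt 0.85 [179.6 353.4] [609.3 157.2  30. ]
platter_a ell 0.79 [228.5 196.3] [48.2 52.2] [425.2  89.2  16. ]
platter_a pt 0.64 [230.6 196. ] [424.2  85.4  14. ]
spacer ell 0.77 [153.4 218.2] [28.8 29.3] [453.6 181.5   6. ]
spacer pt 0.89 [152.2 218. ] [452.7 181.8   0. ]
clamp ell 0.82 [ 46.1 212.2] [42.2 48.1] [450.8 298.    9. ]
clamp pt 0.67 [ 51.8 216.3] [453.9 293.3   0. ]
dome ell 0.73 [ 13.  340.9] [ 91.8 108.6] [587.7 332.7   0. ]
dome ell 0.39 [153.5 218.2] [27.3 28. ] [452.9 180.3   0. ]
dome pt 0.76 [ 19.8 335.6] [582.6 326.1  -0. ]
```

View pics/w2.png

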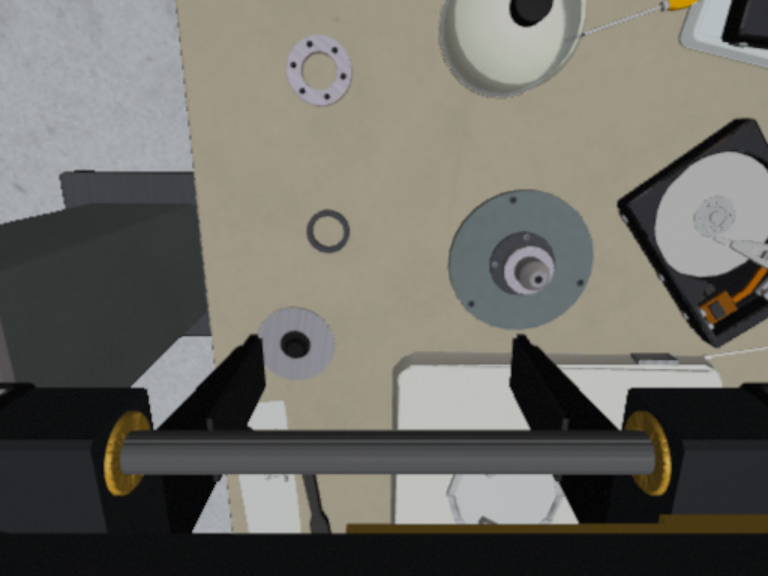

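The second view shows the base-plate outline centred about (520,260)/1.5 and the hub nose about (537,279). Platter_a is at (296,343), spacer (328,231) and clamp (319,70).

```bash
python3 - <<'E'
from h import *
import pickle
np.set_printoptions(precision=1,suppress=True)
a=pickle.load(open("w1b.pkl","rb"));b=pickle.load(open("w2.pkl","rb"))
for t in("spacer","clamp"): print(t,tri([(a["p"],a[t][0][1]),(b["p"],b[t][0][1])]))
print("platA pt",tri([(a["p"],a["platter_a_pt"][0]),(b["p"],b["platter_a_pt"][0])]))
print("spindle pt",tri([(a["p"],a["spindle_seat_pt"][0]),(b["p"],b["spindle_seat_pt"][0])]))
# dome knob, nose by eye
print("knob",tri([(a["p"],(165/1.5,595/1.5)),(b["p"],(7/1.5,530/1.5))]), atz(a["p"],(110.,396.7),77))
p=shot("wrist");im=cv2.GaussianBlur(p["pixels"],(3,3),0).astype(int)
ref=im[215,330];print(ref)
m=((abs(im-ref).sum(2)<45)).astype(np.uint8);m[:,:295]=0;m[:120]=0;m[225:]=0;m[:,400:]=0
m=cv2.morphologyEx(m,cv2.MORPH_OPEN,np.ones((3,3)))
c=max(cv2.findContours(m,0,1)[0],key=cv2.contourArea);e=cv2.fitEllipse(cv2.convexHull(c));print(e)
print("base",atz(p,e[0][::-1],8),"nose",atz(p,(186,358),54))
print("platA",atz(p,(229,197.3),16))
# predicted
c0=atz(p,e[0][::-1],8)
print("nose pred px",proj(p,[c0[0],c0[1],54]),"seat",proj(p,[c0[0],c0[1],30]))
save(p,"sp.png",(115,235,290,410),6)
E
```

```text
spacer [452.9 180.6   1.9]
clamp [450.1 298.3   5.3]
platA pt [426.1  89.4  22.6]
spindle pt [610.  155.5  25.1]
knob [584.2 326.5  64.5] [579.9 327.6  77. ]
[100 110 111]
((346.74822998046875, 172.5995330810547), (90.14631652832031, 98.74079132080078), 54.21156692504883)
base [607.3 159.7   8. ] nose [607.5 156.5  54. ]
platA [426.4  88.4  16. ]
nose pred px (np.float64(183.10575697904716), np.float64(358.14747862654264)) seat (np.float64(177.30983825314442), np.float64(351.8589091718571))
```

View pics/sp.png

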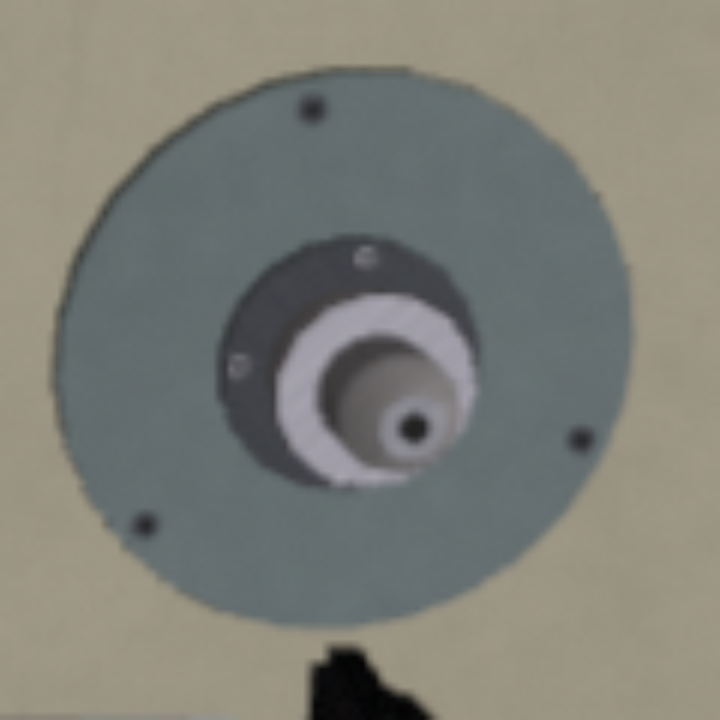

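```bash
python3 -m inch '[[[-0.46,-0.42,0],0,-1],[[-0.46,-0.42,0],0,-1],[[-0.46,-0.41,0],0,-1],[[0,0,0.7],0,-1],[[0,0,0.7],0,-1],[[0,0,0.7],0,-1],[[0,0,0.7],0,-1],[[0,0,0.4],0,-1],[[0,0,0.2],0,-1],[[0,0,0.1],0,-1]]'; python3 - <<'E'
from h import *
np.set_printoptions(precision=2,suppress=True)
s=env.state();print(s["t"],s["eef_pos"],s["tcp_rot"])
p=shot("wrist");save(p,"g1.png",scale=1.5)
print(proj(p,[426.5,87.5,16]),proj(p,list(s["eef_pos"][:2])+[16]))
E
```

```text
t: 7.3
eef_pos: [426.4, 87.2, 4.5]
tcp_rot: [3.142, -0.0, 1.578]
ft_force: [0.3, 0.3, -0.0]
opening: 1.003
grip_force: 0.0
7.3 [426.39  87.23   4.45] [ 3.14 -0.    1.58]
(np.float64(248.76841719676273), np.float64(258.1981047240236)) (np.float64(249.21868559468012), np.float64(257.99697326577615))
```

View pics/g1.png

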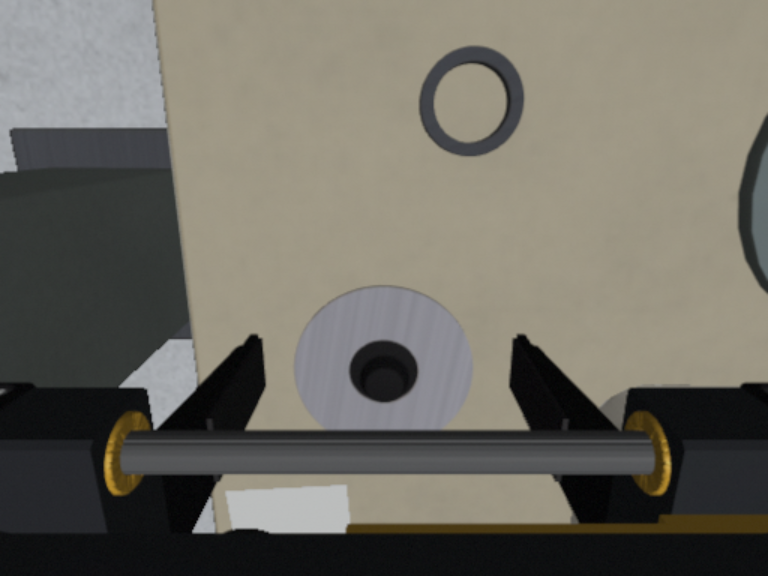

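Platter_a's bore is at (383,371)/1.5, about 1.5 mm towards −x of the finger midline. I'll nudge and grip.

```bash
python3 -m inch '[[[0.02,-0.025,0],0,-1],[[0,0,0],0,-1],[[0,0,0],0,1],[[0,0,0],0,1],[[0,0,0],0,1],[[0,0,0],0,1],[[0,0,0],0,1],[[0,0,0],0,1],[[0,0,0],0,1],[[0,0,0],0,1]]';  python3 -m inch '[[[0,0,-0.3],0,1],[[0,0,-0.6],0,1],[[0,0,-0.9],0,1],[[0,0,-0.2],0,1],[[0,0,0],0,1],[[0,0,0],0,1],[[0,0,0],0,1],[[0,0,0],0,1],[[0,0,0],0,1],[[0,0,0],0,1]]'; python3 - <<'E'
from h import *
np.set_printoptions(precision=2,suppress=True)
s=env.state();print(s["t"],s["eef_pos"],s["tcp_rot"])
p=shot("wrist");save(p,"g2.png",scale=1.5)
print(proj(p,list(s["eef_pos"][:2])+[s["eef_pos"][2]+12]), atz(p,(250,256),s["eef_pos"][2]+12))
E
```

```text
t: 8.6
eef_pos: [424.7, 88.4, 4.6]
tcp_rot: [3.141, -0.0, 1.578]
ft_force: [-0.2, -0.2, 1.4]
opening: 0.655
grip_force: 30.0
t: 9.85
eef_pos: [424.7, 88.4, 124.5]
tcp_rot: [-3.141, -0.0, 1.578]
ft_force: [-0.7, -0.6, -0.2]
opening: 0.658
grip_force: 30.0
9.85 [424.69  88.39 124.52] [-3.14 -0.    1.58]
(np.float64(249.6267882445175), np.float64(257.9911268804075)) [423.61  88.15 136.52]
```

View pics/g2.png

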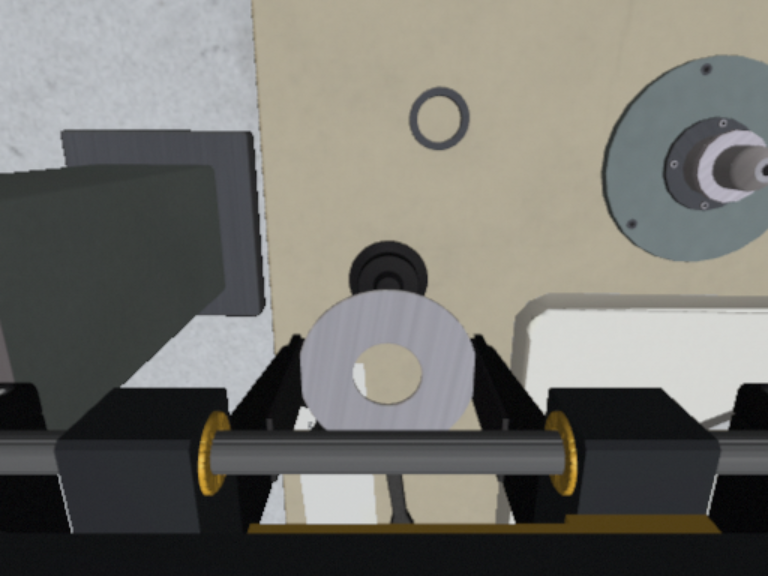

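Platter held flat, bore at (387,374)/1.5, which matches the projected TCP, so the camera agrees with the hand. Next I go over the spindle, y first to stay clear of the scope.

```bash
python3 -m inch '[[[0.6,0,0],0,1],[[0.54,0,0],0,1],[[0,0.5,0],0,1],[[0,0.7,0],0,1],[[0,0.7,0],0,1],[[0,0.7,0],0,1],[[0,0.45,0],0,1],[[0,0,0],0,1],[[0,0,0],0,1],[[0,0,0],0,1]]'; python3 - <<'E'
from h import *
np.set_printoptions(precision=2,suppress=True)
s=env.state();print(s["t"],s["eef_pos"],s["tcp_rot"])
p=shot("wrist");save(p,"g3.png",scale=1.5)
print([proj(p,[607.5,156.5,z]) for z in(30,54)]);import pickle;pickle.dump({k:v for k,v in p.items() if k!="pixels"},open("g3.pkl","wb"))
E
```

```text
t: 11.15
eef_pos: [606.4, 158.2, 124.8]
tcp_rot: [-3.141, -0.0, 1.578]
ft_force: [-0.2, 0.5, 0.5]
opening: 0.66
grip_force: 30.0
11.15 [606.42 158.2  124.8 ] [-3.14 -0.    1.58]
[(np.float64(192.92517551331562), np.float64(259.1181658500155)), (np.float64(202.1494192224129), np.float64(259.24056883874147))]
```

View pics/g3.png

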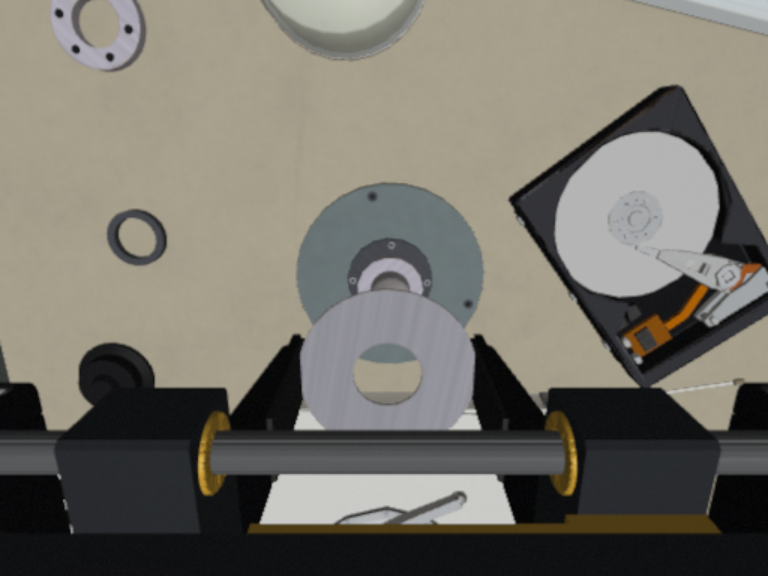

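Base-plate edges at x 297 and 483 (centre 390) with the top edge at row 183; flange centre column about 391. I'll work out the centre from this.

```bash
python3 - <<'E'
from h import *
import pickle
np.set_printoptions(precision=2,suppress=True)
p=pickle.load(open("g3.pkl","rb"))
print("top edge y",atz(p,(122.3,260),8)-[0,58,0],"flange top edge",atz(p,(258/1.5,260),30)-[0,19,0],"hub col",atz(p,(185,260.3),35), atz(p,(165,260),8))
im=cv2.imread("pics/g3.png");cv2.imwrite("pics/g3c.png",cv2.resize(im[170:300,280:500],None,fx=3.5,fy=3.5))
E
```

```text
top edge y [607.8  156.09   8.  ] flange top edge [608.06 155.99  30.  ] hub col [608.39 165.05  35.  ] [608.2  176.06   8.  ]
```

View pics/g3c.png

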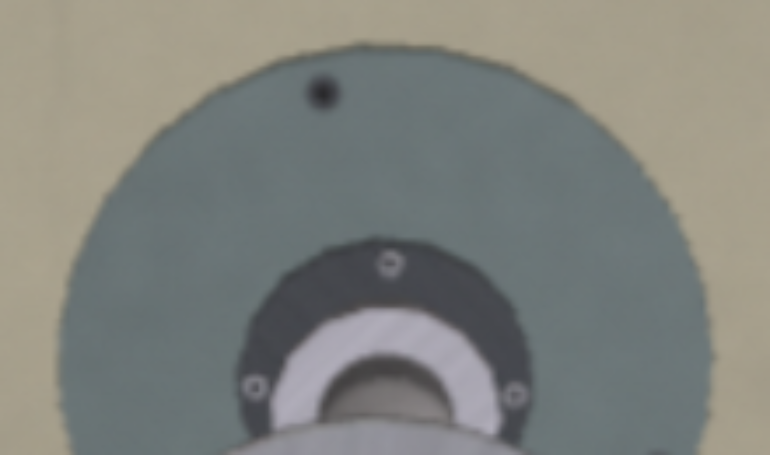

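```bash
python3 -m inch '[[[-0.035,0.027,0],0,1],[[0,0,0.4],0,1],[[0,0,0.6],0,1],[[0,0,0.3],0,1],[[0,0,0.05],0,1],[[0,0,0.05],0,1],[[0,0,0.08],0,1],[[0,0,0],0,1],[[0,0,0],0,1],[[0,0,0],0,1]]'; python3 - <<'E'
from h import *
np.set_printoptions(precision=2,suppress=True)
s=env.state();print(s["t"],s["eef_pos"],s["ft_force"],s["moment"])
p=shot("wrist");save(p,"g4.png",scale=1.5)
E
```

```text
t: 12.45
eef_pos: [608.9, 156.0, 36.1]
tcp_rot: [3.141, -0.0, 1.578]
ft_force: [0.2, -0.3, 0.2]
opening: 0.66
grip_force: 30.0
12.45 [608.94 156.05  36.08] [ 0.2  -0.26  0.15] [-0.09 -0.01  0.04]
```

View pics/g4.png

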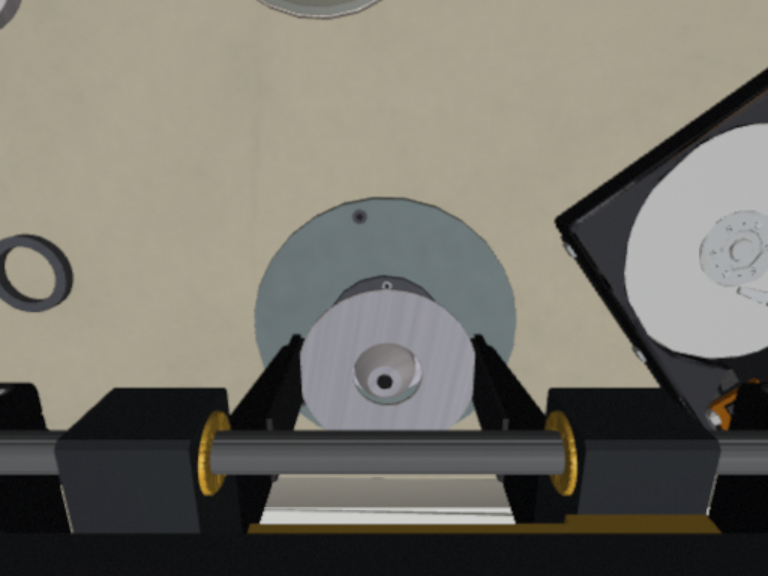

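Bore is at (387,374) and the hub nose at (385,381)/1.5, so they're centred within 1 mm. I'll correct by −0.8 mm in x and seat it.

```bash
python3 -m inch '[[[0,-0.013,0],0,1],[[0,0,0.06],0,1],[[0,0,0.06],0,1],[[0,0,0.06],0,1],[[0,0,0.05],0,1],[[0,0,0.02],0,1],[[0,0,0],0,1],[[0,0,0],0,-1],[[0,0,0],0,-1],[[0,0,0],0,-1]]';
```

```text
t: 13.75
eef_pos: [608.1, 156.0, 20.9]
tcp_rot: [3.141, -0.0, 1.578]
ft_force: [0.8, 0.4, 0.2]
opening: 0.915
grip_force: 0.0
```

```bash
python3 -m inch '[[[0,0,-0.4],0,-1],[[0,0,-0.8],0,-1],[[0,0,-0.5],0,-1],[[0,-0.7,0],0,-1],[[0.2,-0.7,0],0,-1],[[0.2,-0.7,0],0,-1],[[0,-0.5,0.3],0,-1],[[0,0,0.5],0,-1],[[0,0,0.3],0,-1],[[0,0,0],0,-1]]'; python3 - <<'E'
from h import *
np.set_printoptions(precision=2,suppress=True)
s=env.state();print(s["t"],s["eef_pos"])
p=shot("wrist");save(p,"g5.png",scale=1.5)
for e in ell(p,"spacer")[:2]: print(e[:3],atz(p,e[1],6))
print(proj(p,[*s["eef_pos"][:2],6]))
t=shot("scene"); 
for e in ell(t,"platter_a")[:3]: print(e[0],e[1],atz(t,e[1],32))
cv2.imwrite("pics/g5.png",np.vstack([cv2.resize(p["pixels"][:,:,::-1],(480,360)),cv2.resize(t["pixels"][150:260,200:360,::-1],(480,330)) [:230]]))
E
```

```text
t: 15.0
eef_pos: [451.4, 178.8, 56.1]
tcp_rot: [-3.14, 0.0, 1.578]
ft_force: [-0.2, -0.1, 0.7]
opening: 0.998
grip_force: 0.0
15.0 [451.42 178.79  56.11]
(0.9, (205.23631286621094, 259.8640441894531), (47.2081298828125, 48.16498947143555)) [452.7  181.93   6.  ]
(np.float64(209.304063904731), np.float64(258.04867995507726))
0.65 (210.0318603515625, 282.18585205078125) [606.94 153.    32.  ]
0.61 (203.56385803222656, 169.03575134277344) [431.24 366.89  32.  ]
```

View pics/g5.png

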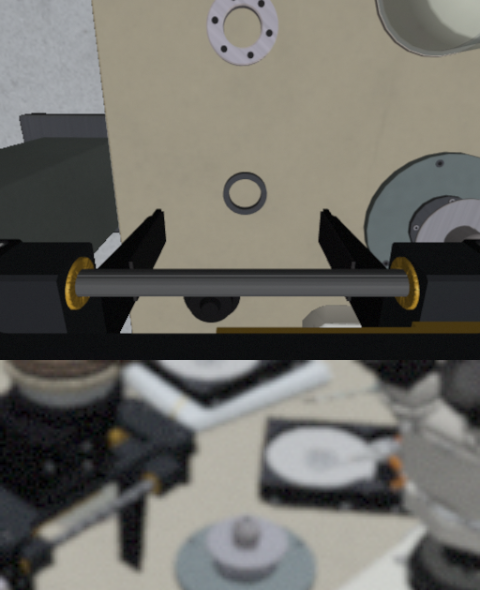

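Platter sits flat on the flange. The spacer is centred at pixel (260,205), so I'll descend and look again while open.

```bash
python3 -m inch '[[[0.04,0.02,0],0,-1],[[0,0,0.4],0,-1],[[0,0,0.3],0,-1],[[0,0,0.14],0,-1],[[0,0,0.06],0,-1],[[0,0,0],0,-1],[[0,0,0],0,0],[[0,0,0],0,0],[[0,0,0],0,0],[[0,0,0],0,0]]'; python3 - <<'E'
from h import *
np.set_printoptions(precision=2,suppress=True)
s=env.state();print(s["t"],s["eef_pos"])
p=shot("wrist");save(p,"g6.png",(150,330,150,370),3)
for e in ell(p,"spacer")[:2]: print(e[:3],atz(p,e[1],6))
print(proj(p,[*s["eef_pos"][:2],6]))
E
```

```text
t: 16.45
eef_pos: [453.1, 181.3, 2.9]
tcp_rot: [3.141, -0.0, 1.578]
ft_force: [0.8, 0.0, -1.1]
opening: 0.64
grip_force: 0.0
16.45 [453.14 181.32   2.93]
(0.63, (240.8477783203125, 257.9754638671875), (58.93883514404297, 60.14109802246094)) [453.11 182.18   6.  ]
(np.float64(242.2237816134737), np.float64(258.0165777018206))
```

```bash
python3 -m inch '[[[0.01,0,0.015],0,0],[[0,0,0],0,1],[[0,0,0],0,1],[[0,0,0],0,1],[[0,0,0],0,1],[[0,0,0],0,1],[[0,0,0],0,1],[[0,0,-0.4],0,1],[[0,0,-0.8],0,1],[[0,0,-0.4],0,1]]'; python3 - <<'E'
from h import *
np.set_printoptions(precision=2,suppress=True)
s=env.state();print(s["t"],s["eef_pos"])
p=shot("wrist");save(p,"g6.png",(150,330,150,370),3)
for e in ell(p,"spacer")[:2]: print(e[:3],atz(p,e[1],s["eef_pos"][2]+4))
print(proj(p,[*s["eef_pos"][:2],s["eef_pos"][2]+4]))
E
```

```text
t: 17.8
eef_pos: [453.5, 182.0, 99.9]
tcp_rot: [3.14, -0.001, 1.578]
ft_force: [-0.4, -0.3, -0.3]
opening: 0.341
grip_force: 30.0
17.8 [453.46 182.01  99.88]
(0.64, (242.67652893066406, 257.4281921386719), (57.67288589477539, 59.1667594909668)) [453.13 182.18 103.88]
(np.float64(242.96119020349667), np.float64(258.0155617588029))
```

View pics/g6.png

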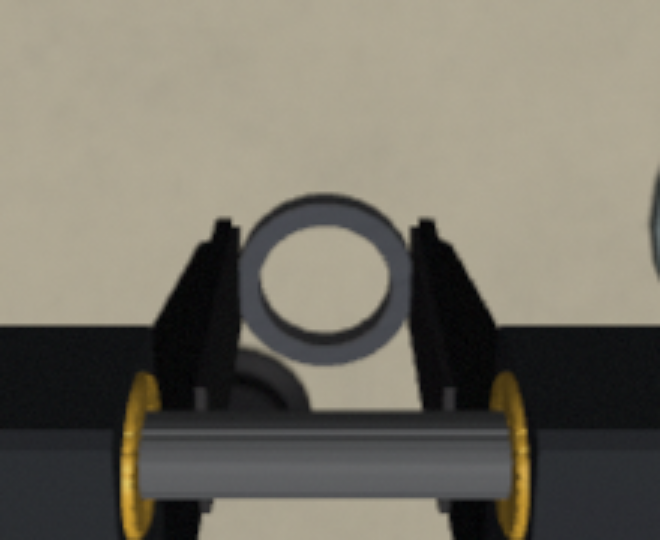

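Spacer held level with its bore at (326,281) in the crop, in line with the TCP. On to the spindle.

```bash
python3 -m inch '[[[0,0.4,0],0,1],[[-0.15,0.7,0],0,1],[[-0.15,0.7,0],0,1],[[-0.15,0.5,0],0,1],[[0,0.278,0],0,1],[[0,0,0.4],0,1],[[0,0,0.33],0,1],[[0,0,0.1],0,1],[[0,0,0],0,1],[[0,0,0],0,1]]'; python3 - <<'E'
from h import *
np.set_printoptions(precision=2,suppress=True)
s=env.state();print(s["t"],s["eef_pos"],s["ft_force"])
p=shot("wrist");save(p,"g7.png",(150,330,150,370),3)
print(proj(p,[608.1,156.1,54]))
E
```

```text
t: 19.15
eef_pos: [608.0, 156.0, 48.6]
tcp_rot: [3.141, 0.0, 1.578]
ft_force: [0.3, 0.4, -0.0]
opening: 0.341
grip_force: 30.0
19.15 [608.   155.99  48.55] [ 0.3   0.42 -0.02]
(np.float64(243.9703745651277), np.float64(258.1727813463823))
```

View pics/g7.png

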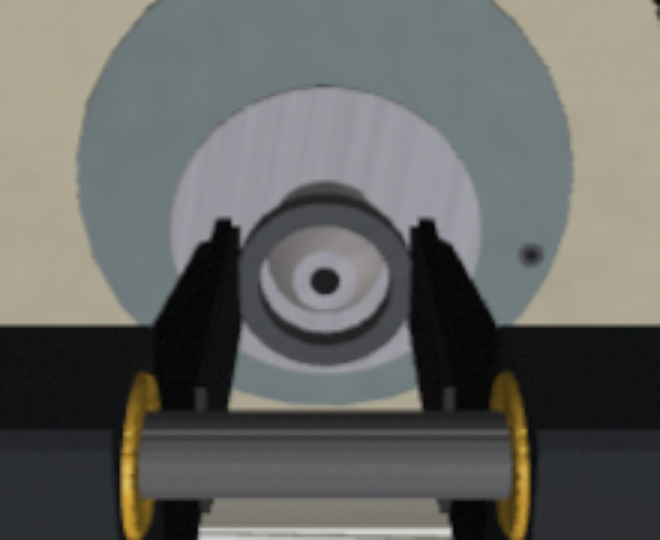

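The nose at (324,281) is concentric with the ring bore at (326,281), and the platter lies flat. Seating the spacer.

```bash
python3 -m inch '[[[0,0,0.06],0,1],[[0,0,0.06],0,1],[[0,0,0.06],0,1],[[0,0,0.04],0,1],[[0,0,0.015],0,1],[[0,0,0],0,1],[[0,0,0],0,0.2],[[0,0,0],0,0.2],[[0,0,0],0,0.2],[[0,0,0],0,0.2]]'
```

```text
t: 20.45
eef_pos: [608.0, 155.9, 34.0]
tcp_rot: [3.142, -0.0, 1.578]
ft_force: [0.3, 0.1, 0.6]
opening: 0.399
grip_force: 0.0
```

```bash
python3 -m inch '[[[0,0,-0.3],0,0.2],[[0,0,-0.8],0,-0.5],[[0,0,-0.9],0,-1],[[0.772,-0.55,0],0,-1],[[0.772,-0.55,0],0,-1],[[0.772,-0.55,0],0,-1],[[0.772,-0.55,0],0,-1],[[0.772,-0.547,0.3],0,-1],[[0,0,0.8],0,-1],[[0,0,0.2],0,-1]]'; python3 - <<'E'
from h import *
np.set_printoptions(precision=2,suppress=True)
s=env.state();print(s["t"],s["eef_pos"])
p=shot("wrist");save(p,"g8.png",scale=1.5)
for e in ell(p,"platter_b")[:2]: print(e[:3],atz(p,e[1],16))
print(proj(p,[*s["eef_pos"][:2],16]))
E
```

```text
t: 21.7
eef_pos: [440.4, 386.3, 75.1]
tcp_rot: [-3.139, 0.002, 1.579]
ft_force: [-0.6, 0.5, 0.5]
opening: 1.0
grip_force: 0.0
21.7 [440.38 386.32  75.05]
(0.88, (202.1173095703125, 261.1046447753906), (81.72613525390625, 86.74165344238281)) [442.6  388.67  16.  ]
(0.39, (280.4400634765625, 268.4283447265625), (17.947935104370117, 47.649200439453125)) [449.37 321.49  16.  ]
(np.float64(205.03777608516975), np.float64(258.10390186411126))
```

```bash
python3 -m inch '[[[0.02,0.03,0],0,-1],[[0,0,0.4],0,-1],[[0,0,0.4],0,-1],[[0,0,0.25],0,-1],[[0,0,0.125],0,-1],[[0,0,0],0,-1],[[0,0,0],0,-1],[[0,0,0],0,-1],[[0,0,0],0,-1],[[0,0,0],0,-1]]'; python3 - <<'E'
from h import *
np.set_printoptions(precision=2,suppress=True)
s=env.state();print(s["t"],s["eef_pos"])
p=shot("wrist");save(p,"g9.png",(150,330,150,370),3)
print(proj(p,[*s["eef_pos"][:2],16]))
E
```

```text
t: 23.05
eef_pos: [443.3, 387.7, 5.7]
tcp_rot: [3.141, -0.0, 1.578]
ft_force: [0.3, -0.0, -0.1]
opening: 0.999
grip_force: 0.0
23.05 [443.31 387.68   5.72]
(np.float64(248.1568630387959), np.float64(258.0619232678802))
```

View pics/g9.png

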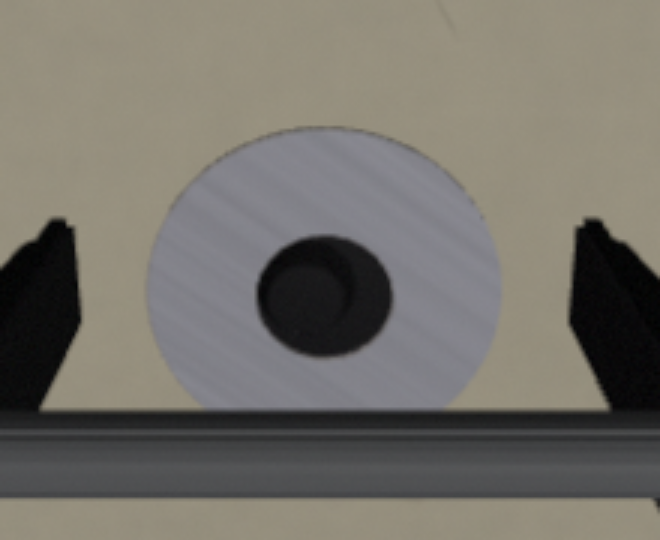

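Bore at (325,295) in the crop matches the TCP. Grip and lift.

```bash
python3 -m inch '[[[0,0,0],0,1],[[0,0,0],0,1],[[0,0,0],0,1],[[0,0,0],0,1],[[0,0,0],0,1],[[0,0,-0.3],0,1],[[0,0,-0.6],0,1],[[0,0,-0.8],0,1],[[0,0,-0.3],0,1],[[0,0,0],0,1]]';python3 -m inch '[[[-0.4,0.28,0],0,1],[[-0.6,0.42,0],0,1],[[-0.6,0.42,0],0,1],[[-0.6,0.42,0],0,1],[[-0.6,0.42,0],0,1],[[-0.6,0.42,0],0,1],[[-0.48,0.34,0.4],0,1],[[0,0,0.5],0,1],[[0,0,0.2],0,1],[[0,0,0],0,1]]'; python3 - <<'E'
from h import *
np.set_printoptions(precision=2,suppress=True)
s=env.state();print(s["t"],s["eef_pos"],s["ft_force"])
E
```

```text
t: 24.35
eef_pos: [443.7, 388.0, 127.9]
tcp_rot: [3.138, -0.002, 1.578]
ft_force: [-0.7, 0.5, -0.2]
opening: 0.66
grip_force: 30.0
t: 25.6
eef_pos: [607.5, 156.3, 58.7]
tcp_rot: [-3.14, 0.0, 1.578]
ft_force: [-0.1, 0.6, 0.1]
opening: 0.662
grip_force: 30.0
25.6 [607.5  156.29  58.73] [-0.1   0.63  0.15]
```

```bash
python3 -m inch '[[[0,0.01,0.08],0,1],[[0,0,0.1],0,1],[[0,0,0.08],0,1],[[0,0,0.06],0,1],[[0,0,0.06],0,1],[[0,0,0.05],0,1],[[0,0,0],0,1],[[0,0,0],0,1],[[0,0,0],0,1],[[0,0,0],0,1]]'; python3 - <<'E'
from h import *
p=shot("wrist");save(p,"g10.png",(150,330,150,370),3)
E
```

```text
t: 26.85
eef_pos: [608.8, 156.1, 33.8]
tcp_rot: [3.141, -0.0, 1.578]
ft_force: [0.8, 0.9, -0.3]
opening: 0.66
grip_force: 30.0
```

View pics/g10.png

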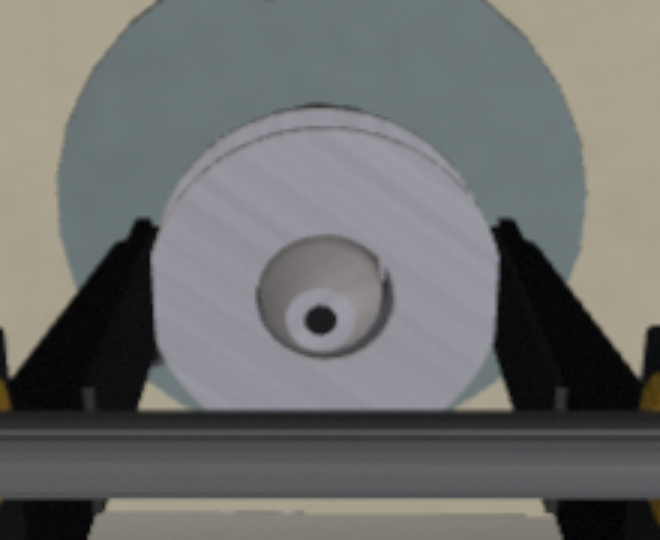

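Bore at (325,296) against nose (320,320): about 0.8 mm too far in +x, with y fine. Correct, lower slightly and release.

```bash
python3 -m inch '[[[0,-0.014,0],0,1],[[0,0,0.02],0,1],[[0,0,0],0,1],[[0,0,0],0,0.1],[[0,0,0],0,-0.6],[[0,0,0],0,-0.6],[[0,0,0],0,-0.6],[[0,0,-0.3],0,-1],[[0,0,-0.8],0,-1],[[0,0,-0.6],0,-1]]'; python3 - <<'E'
from h import *
p=shot("wrist");save(p,"g11.png",(100,330,130,390),3)
E
```

```text
t: 28.15
eef_pos: [608.2, 156.1, 137.5]
tcp_rot: [3.14, -0.0, 1.578]
ft_force: [0.1, 0.4, 0.3]
opening: 0.993
grip_force: 0.0
```

View pics/g11.png

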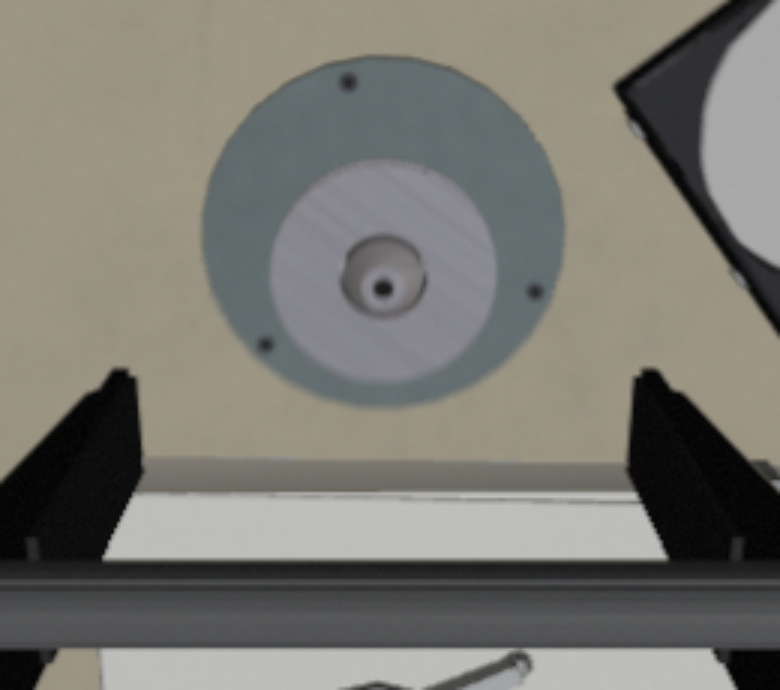

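Both platters sit concentric on the hub: nose (383,288), platter centre (383,270), as expected at their heights. I've now viewed 16 pictures, which is over the limit of 14, so I won't view any more and will work from numbers only. Next is the clamp.

```bash
cat >> h.py <<'E'
def gt(): 
    s=env.state();print(round(s["t"],2),np.round(s["eef_pos"],2),np.round(s["tcp_rot"],3),np.round(s["ft_force"],1));return s
def simcen(p,c,R,h0,h1):
    "ellipse centre of the silhouette of a modelled cylinder at c, to compare with ell()"
    a=np.linspace(0,2*np.pi,180);pts=[proj(p,[c[0]+R*np.cos(t),c[1]+R*np.sin(t),z])[::-1] for z in(h0,h1) for t in a]
    e=cv2.fitEllipse(cv2.convexHull(np.array(pts,np.float32)));return np.array(e[0][::-1]),e[1]
def locate(p,px,R,h0,h1):
    from scipy.optimize import least_squares
    g=atz(p,px,h1)[:2];return least_squares(lambda c:simcen(p,c,R,h0,h1)[0]-np.array(px),g,diff_step=1e-3).x
E
python3 -m inch '[[[0.2,-0.22,0],0,-1],[[0.5,-0.55,0],0,-1],[[0.5,-0.55,0],0,-1],[[0.5,-0.55,0],0,-1],[[0.5,-0.55,0],0,-1],[[0.185,-0.2,0.2],0,-1],[[0,0,0.7],0,-1],[[0,0,0.3],0,-1],[[0,0,0],0,-1],[[0,0,0],0,-1]]'; python3 - <<'E'
from h import *
s=gt();p=shot("wrist");save(p,"c1.png")
for e in ell(p,"clamp")[:2]: print(e[:3],locate(p,e[1],23.5,0,9),simcen(p,s["eef_pos"],23.5,0,9))
E
```

```text
t: 29.45
eef_pos: [449.8, 297.9, 62.8]
tcp_rot: [3.141, -0.0, 1.578]
ft_force: [-0.4, -0.0, 0.4]
opening: 1.001
grip_force: 0.0
29.45 [449.83 297.92  62.78] [ 3.141 -0.     1.578] [-0.4 -0.   0.4]
(0.71, (205.51773071289062, 258.0811767578125), (61.73346710205078, 63.23782730102539)) [449.96294942 297.75993251] (array([205.31091309, 257.90216064]), (63.31535339355469, 63.9819450378418))
```

```bash
python3 -m inch '[[[0,0,0.4],0,-1],[[0,0,0.35],0,-1],[[0,0,0.15],0,-1],[[0,0,0.09],0,-1],[[0,0,0],0,-1],[[0,0,0],0,0],[[0,0,0],0,0],[[0,0,0],0,0],[[0,0,0],0,0],[[0,0,0],0,0]]'; python3 - <<'E'
from h import *
s=gt();p=shot("wrist");save(p,"c2.png")
for e in ell(p,"clamp")[:2]: print(e[:3],locate(p,e[1],23.5,0,9),simcen(p,s["eef_pos"],23.5,0,9))
E
```

```text
t: 30.8
eef_pos: [449.7, 298.0, 3.2]
tcp_rot: [3.142, -0.0, 1.578]
ft_force: [0.5, 0.3, -0.8]
opening: 0.537
grip_force: 0.0
30.8 [449.67 297.97   3.18] [ 3.142 -0.     1.578] [ 0.5  0.3 -0.8]
(0.85, (240.8048095703125, 258.54681396484375), (80.67728424072266, 84.16947937011719)) [449.98269385 297.83273853] (array([240.58555603, 257.99511719]), (81.83895874023438, 84.23512268066406))
```

```bash
python3 -m inch '[[[0,0,0],0,1],[[0,0,0],0,1],[[0,0,0],0,1],[[0,0,0],0,1],[[0,0,-0.3],0,1],[[0,0,-0.7],0,1],[[0,0,-0.8],0,1],[[0,0,-0.3],0,1],[[0,0,0],0,1],[[0,0,0],0,1]]'; python3 - <<'E'
from h import *
s=gt();p=shot("wrist");save(p,"c3.png");z=s["eef_pos"][2]
for e in ell(p,"clamp")[:2]: print(e[:3],locate(p,e[1],23.5,z-3.2,z+5.8),simcen(p,s["eef_pos"],23.5,z-3.2,z+5.8))
E
python3 -m inch '[[[-0.2,0.22,0],0,1],[[-0.5,0.55,0],0,1],[[-0.5,0.55,0],0,1],[[-0.5,0.55,0],0,1],[[-0.5,0.55,0],0,1],[[-0.183,0.2,0],0,1],[[0,0,0.3],0,1],[[0,0,0.5],0,1],[[0,0,0.2],0,1],[[0,0,0],0,1]]'
```

```text
t: 32.15
eef_pos: [449.3, 297.8, 128.2]
tcp_rot: [-3.14, 0.001, 1.578]
ft_force: [-0.2, -0.5, -0.4]
opening: 0.48
grip_force: 30.0
32.15 [449.26 297.75 128.21] [-3.140e+00  1.000e-03  1.578e+00] [-0.2 -0.5 -0.4]
(0.69, (240.89720153808594, 257.443603515625), (79.46231079101562, 82.41007232666016)) [448.93222871 297.51961732] (array([240.53291321, 258.01779175]), (81.81916046142578, 84.23101043701172))
t: 33.5
eef_pos: [607.0, 156.7, 68.1]
tcp_rot: [-3.139, 0.0, 1.579]
ft_force: [-0.4, -0.2, 0.0]
opening: 0.48
grip_force: 30.0
```

```bash
python3 -m inch '[[[-0.008,0.012,0],0,1],[[0,0,0.06],0,1],[[0,0,0.08],0,1],[[0,0,0.08],0,1],[[0,0,0.06],0,1],[[0,0,0.05],0,1],[[0,0,0],0,1],[[0,0,0],0,1],[[0,0,0],0,1],[[0,0,0],0,1]]'; python3 - <<'E'
from h import *
s=gt();p=shot("wrist");save(p,"c4.png");z=s["eef_pos"][2]
for e in ell(p,"clamp")[:2]: print(e[:3],locate(p,e[1],23.5,z-3.2,z+5.8),simcen(p,s["eef_pos"],23.5,z-3.2,z+5.8))
r,c=proj(p,[608.1,156.1,54]);print(r,c)
# dark nose hole near projection
g=p["pixels"].astype(float).sum(2);w=g[int(r)-12:int(r)+13,int(c)-10:int(c)+11];m=w<w.min()+60;ys,xs=np.nonzero(m);print(ys.mean()+int(r)-12,xs.mean()+int(c)-10,m.sum())
E
```

```text
t: 34.75
eef_pos: [608.7, 155.7, 49.5]
tcp_rot: [3.141, -0.0, 1.578]
ft_force: [-0.3, 0.7, -0.3]
opening: 0.48
grip_force: 30.0
34.75 [608.67 155.69  49.46] [ 3.141 -0.     1.578] [-0.3  0.7 -0.3]
(0.95, (240.82762145996094, 257.393310546875), (80.30341339111328, 82.71179962158203)) [608.32443907 155.49293884] (array([240.51367188, 258.00027466]), (81.83257293701172, 84.2255630493164))
242.71897514992625 257.00691625503526
242.0612244897959 256.6938775510204 49
```

```bash
python3 -m inch '[[[0.008,-0.01,0],0,1],[[0,0,0.04],0,1],[[0,0,0.04],0,1],[[0,0,0.02],0,1],[[0,0,0],0,1],[[0,0,0],0,1],[[0,0,0],0,0],[[0,0,0],0,0],[[0,0,0],0,0],[[0,0,0],0,0]]'; python3 - <<'E'
from h import *
s=gt()
E
```

```text
t: 36.1
eef_pos: [608.0, 156.1, 43.4]
tcp_rot: [3.141, -0.0, 1.578]
ft_force: [-0.2, 0.5, -0.2]
opening: 0.5
grip_force: 0.0
36.1 [608.02 156.13  43.36] [ 3.141 -0.     1.578] [-0.2  0.5 -0.2]
```

```bash
python3 -m inch '[[[0,0,0],0,-0.5],[[0,0,0],0,-0.5],[[0,0,-0.2],0,-1],[[0,0,-0.6],0,-1],[[0,0,-0.8],0,-1],[[0,0,-0.2],0,-1],[[0,0,0],0,-1],[[0,0,0],0,-1],[[0,0,0],0,-1],[[0,0,0],0,-1]]'; python3 - <<'E'
from h import *
s=gt();p=shot("wrist");save(p,"c5.png")
for e in ell(p,"clamp")[:2]: print(e[:3],locate(p,e[1],23.5,40,49),simcen(p,(608.1,156.1),23.5,40,49))
for e in ell(p,"platter_a")[:2]: print(e[:3],locate(p,e[1],32.5,38,40),simcen(p,(608.1,156.1),32.5,38,40))
for r in eyes.spot_point("dome",p)[:2]: print(r,atz(p,r["centre"],0))
t=shot("top")
for n in("clamp","spacer"):
  for e in ell(t,n)[:2]: print(n,e[:3],atz(t,e[1],45))
for e in ell(t,"dome")[:2]: print(e[:3],atz(t,e[1],20))
E
```

```text
t: 37.35
eef_pos: [607.8, 156.1, 150.5]
tcp_rot: [-3.14, 0.0, 1.578]
ft_force: [0.3, -0.3, -0.2]
opening: 0.998
grip_force: 0.0
37.35 [607.8  156.12 150.51] [-3.14   0.     1.578] [ 0.3 -0.3 -0.2]
(0.65, (187.3801727294922, 257.8136291503906), (52.704166412353516, 53.28118896484375)) [607.61719458 155.85763776] (array([187.12368774, 258.36117554]), (53.58683395385742, 53.6556510925293))
(0.95, (184.9217529296875, 257.9251403808594), (68.92051696777344, 71.88265228271484)) [607.71278069 155.7305183 ] (array([184.53312683, 258.35675049]), (69.50464630126953, 71.9478530883789))
(0.42, (147.96530151367188, 418.23675537109375), (146.7965850830078, 209.1824493408203)) [747.60298824 190.46928727] (array([184.53312683, 258.35675049]), (69.50464630126953, 71.9478530883789))
(0.97, (194.83656311035156, 210.60922241210938), (37.10358810424805, 38.863582611083984)) [582.54218764 329.74015429  20.        ]
```

Clamp and platter silhouettes match the model at their seated heights. Now to the dome, where I'll find the knob by its darkness.

```bash
python3 -m inch '[[[0.4,-0.06,0],0,-1],[[0.7,-0.1,0],0,-1],[[0.7,-0.1,0],0,-1],[[0.7,-0.1,0],0,-1],[[0.345,-0.067,0],0,-1],[[0,0,0],0,-1],[[0,0,0],0,-1],[[0,0,0],0,-1],[[0,0,0],0,-1],[[0,0,0],0,-1]]'; cat >> h.py <<'E'
def knob(p,c,z0,z1,w=32,thr=150):
    r,cc=[int(round(v)) for v in proj(p,[c[0],c[1],(z0+z1)/2])]
    m=(p["pixels"].astype(int).sum(2)<thr).astype(np.uint8); q=np.zeros_like(m);q[r-w:r+w,cc-w:cc+w]=m[r-w:r+w,cc-w:cc+w]
    k=max(cv2.findContours(q,0,1)[0],key=cv2.contourArea);e=cv2.fitEllipse(cv2.convexHull(k));px=e[0][::-1]
    return px,e[1],locate(p,px,11,z0,z1),simcen(p,c,11,z0,z1)
E
python3 - <<'E'
from h import *
s=gt();p=shot("wrist");save(p,"d1.png")
print(knob(p,s["eef_pos"],62,77))
for r in eyes.spot_point("dome",p)[:2]: print(r,atz(p,r["centre"],0))
for e in ell(p,"dome")[:1]: print(e[:3])
E
```

```text
t: 39.0
eef_pos: [581.3, 326.2, 151.5]
tcp_rot: [3.141, -0.0, 1.577]
ft_force: [-0.3, 0.3, -0.7]
opening: 1.003
grip_force: 0.0
39.0 [581.35 326.23 151.46] [ 3.141 -0.     1.577] [-0.3  0.3 -0.7]
((195.2432861328125, 259.0398254394531), (26.382427215576172, 28.76032257080078), array([582.27054134, 326.91653585]), (array([196.03265381, 257.89978027]), (28.31935691833496, 31.508285522460938)))
{'centre': [173.6, 260.5], 'score': 0.81} [584.05696528 327.29928106   0.        ]
(0.78, (178.86839294433594, 258.6637268066406), (96.47002410888672, 99.68827056884766))
```

```bash
python3 -m inch '[[[0.011,0.014,0],0,-1],[[0,0,0.4],0,-1],[[0,0,0.5],0,-1],[[0,0,0.33],0,-1],[[0,0,0.15],0,-1],[[0,0,0.05],0,-1],[[0,0,0],0,0],[[0,0,0],0,0],[[0,0,0],0,0],[[0,0,0],0,0]]'; python3 - <<'E'
from h import *
s=gt();p=shot("wrist");save(p,"d2.png")
print(knob(p,s["eef_pos"],62,77))
E
```

```text
t: 40.4
eef_pos: [582.1, 327.4, 65.8]
tcp_rot: [3.141, -0.0, 1.578]
ft_force: [0.6, 0.7, -0.8]
opening: 0.634
grip_force: 0.0
40.4 [582.08 327.36  65.85] [ 3.141 -0.     1.578] [ 0.6  0.7 -0.8]
((244.07528686523438, 257.92889404296875), (39.489295959472656, 44.82564163208008), array([582.03092898, 326.96653981]), (array([243.44995117, 258.0163269 ]), (42.144775390625, 47.7392578125)))
```

```bash
python3 -m inch '[[[-0.006,0,0],0,0],[[0,0,0],0,1],[[0,0,0],0,1],[[0,0,0],0,1],[[0,0,0],0,1],[[0,0,0],0,1],[[0,0,0],0,1],[[0,0,0],0,1],[[0,0,-0.05],0,1],[[0,0,-0.1],0,1]]'; python3 -m inch '[[[0,0,-0.2],0,1],[[0,0,-0.4],0,1],[[0,0,-0.5],0,1],[[0,0,-0.35],0,1],[[0,0,0],0,1],[[0,0,0],0,1],[[0,0,0],0,1],[[0,0,0],0,1],[[0,0,0],0,1],[[0,0,0],0,1]]'
python3 - <<'E'
from h import *
s=gt();p=shot("wrist");save(p,"d3.png");z=s["eef_pos"][2]-65.85
print(knob(p,s["eef_pos"],62+z,77+z))
for e in ell(p,"dome")[:1]: print(e[:3])
t=shot("scene")
for r in eyes.spot_point("dome",t)[:1]: print(r,proj(t,[*s["eef_pos"][:2],z]))
E
```

```text
t: 41.7
eef_pos: [581.9, 326.9, 74.7]
tcp_rot: [-3.141, 0.0, 1.578]
ft_force: [-0.9, 0.1, -0.7]
opening: 0.218
grip_force: 30.0
t: 42.95
eef_pos: [582.0, 326.9, 161.4]
tcp_rot: [-3.141, 0.0, 1.578]
ft_force: [0.0, 1.1, -0.4]
opening: 0.218
grip_force: 30.0
42.95 [581.97 326.93 161.38] [-3.141  0.     1.578] [ 0.   1.1 -0.4]
((252.1328125, 257.7845458984375), (63.42709732055664, 87.1236572265625), array([581.89791339, 321.4612198 ]), (array([243.45025635, 257.9979248 ]), (42.139442443847656, 47.733123779296875)))
(0.61, (212.47703552246094, 257.6632385253906), (133.9162139892578, 138.07290649414062))
{'centre': [165.9, 220.5], 'score': 0.75} (np.float64(163.67615033929968), np.float64(224.63648630773906))
```

```bash
python3 -m inch '[[[-0.25,0.04,0],0,1],[[-0.5,0.075,0],0,1],[[-0.6,0.085,0],0,1],[[-0.6,0.085,0],0,1],[[-0.5,0.075,0],0,1],[[-0.3,0.045,0],0,1],[[-0.1,0.01,0],0,1],[[0,0,0],0,1],[[0,0,0],0,1],[[0,0,0],0,1]]'
python3 - <<'E'
from h import *
s=gt();p=shot("wrist");save(p,"d4.png");z=s["eef_pos"][2]-65.85
for e in ell(p,"dome")[:1]: print(e[:3],simcen(p,s["eef_pos"],46.5,z,z+4))
E
```

```text
t: 44.4
eef_pos: [608.0, 156.9, 161.5]
tcp_rot: [3.142, -0.0, 1.579]
ft_force: [0.4, -0.4, -1.7]
opening: 0.221
grip_force: 30.0
44.4 [607.99 156.9  161.51] [ 3.142 -0.     1.579] [ 0.4 -0.4 -1.7]
(0.66, (212.54183959960938, 257.71929931640625), (133.7638702392578, 139.69296264648438)) (array([200.36022949, 257.91436768]), (116.61568450927734, 122.47445678710938))
```

```bash
python3 -m inch '[[[-0.012,0,0.15],0,1],[[0,0,0.3],0,1],[[0,0,0.3],0,1],[[0,0,0.25],0,1],[[0,0,0.2],0,1],[[0,0,0.1],0,1],[[0,0,0.08],0,1],[[0,0,0.04],0,1],[[0,0,0],0,1],[[0,0,0],0,1]]'
```

```text
t: 45.75
eef_pos: [608.3, 155.5, 76.7]
tcp_rot: [3.141, -0.0, 1.578]
ft_force: [0.3, -0.8, -0.9]
opening: 0.221
grip_force: 30.0
```

```bash
python3 -m inch '[[[0,0,0.02],0,1],[[0,0,0.01],0,1],[[0,0,0],0,1],[[0,0,0],0,1],[[0,0,0],0,1],[[0,0,0],0,1],[[0,0,0],0,1],[[0,0,0],0,1],[[0,0,0],0,1],[[0,0,0],0,1]]'
```

```text
t: 47.0
eef_pos: [608.2, 155.4, 74.6]
tcp_rot: [3.142, -0.0, 1.578]
ft_force: [0.5, -0.3, -1.8]
opening: 0.221
grip_force: 30.0
```

```bash
python3 -m inch '[[[0,0,0.01],0,1],[[0,0,0.005],0,1],[[0,0,0],0,1],[[0,0,0],0,1],[[0,0,0],0,0.4],[[0,0,0],0,0],[[0,0,0],0,0],[[0,0,0],0,0],[[0,0,0],0,0],[[0,0,0],0,0]]'; python3 -m inch '[[[0,0,-0.1],0,-0.4],[[0,0,-0.3],0,-0.4],[[0,0,-0.6],0,-0.4],[[0,0,-0.6],0,-1],[[0,0,-0.2],0,-1],[[0,0,0],0,-1],[[0,0,0],0,-1],[[0,0,0],0,-1],[[0,0,0],0,-1],[[0,0,0],0,-1]]'
python3 - <<'E'
from h import *
s=gt();p=shot("wrist");save(p,"e1.png");t=shot("top");sc=shot("scene")
print(knob(p,(608,155.5),70,85))
for q,n in((p,"w"),(t,"t"),(sc,"s")):
    for r in eyes.spot_point("dome",q)[:1]: print(n,r,atz(q,r["centre"],8))
    for e in ell(q,"dome")[:1]: print(e[:3])
for n in("drive","rubber_ring","screw_lid"):
    for q in(t,sc):
        for r in eyes.spot_point(n,q)[:1]: print(n,r["score"],atz(q,r["centre"],0))
E
```

```text
t: 48.25
eef_pos: [608.2, 155.4, 73.7]
tcp_rot: [3.142, -0.0, 1.578]
ft_force: [-0.1, -0.6, -0.2]
opening: 0.499
grip_force: 0.0
t: 49.5
eef_pos: [608.1, 155.4, 181.3]
tcp_rot: [-3.141, -0.0, 1.578]
ft_force: [-0.1, -0.2, -0.6]
opening: 0.999
grip_force: 0.0
49.5 [608.08 155.41 181.3 ] [-3.141 -0.     1.578] [-0.1 -0.2 -0.6]
((188.26617431640625, 258.2217712402344), (24.339311599731445, 26.37877655029297), array([608.33301626, 155.43179539]), (array([188.1893158 , 257.84393311]), (26.135669708251953, 28.976848602294922)))
w {'centre': [168.4, 259.4], 'score': 0.84} [609.68507462 156.76002915   8.        ]
(0.76, (173.62107849121094, 257.58782958984375), (91.04522705078125, 93.49140167236328))
s {'centre': [219.8, 280.5], 'score': 0.66} [598.63594403 150.07805928   8.        ]
(0.93, (210.6146697998047, 282.5207214355469), (38.770755767822266, 39.78660202026367))
drive 0.91 [761.72826939 186.54956126   0.        ]
rubber_ring 0.73 [359.95975513 -18.5750197    0.        ]
screw_lid 0.59 [517.5150624 453.3792704   0.       ]
screw_lid 0.64 [519.29833621 471.26544192   0.        ]
```

```bash
python3 -c "
from cell import env
print(env.job_done())"
```

```text
the job is handed in; nothing more can be done
None
```

The job is handed in at about 50 s: platter, spacer, platter and clamp are on the spindle with the dome over them on the base plate, no bystander was touched, and the camera numbers fit a seated stack and dome; I viewed 16 pictures, over the limit of 14.

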